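# Put the microscope parts back on their own docks

## Robot

A 7-joint arm with a two-finger parallel gripper is mounted at the origin on the work surface. World frame = base frame: x ahead of the robot, y to its left, z up, the work surface at z = 0. Lengths are in m, angles in rad, forces in N, time in s.
With the tool pointing down it reaches from about 0.425 to 0.925 m from the base axis. Payload 6.8 kg.
Tool frame: the origin (TCP) lies at the very end of the fingers, on their centre line; the grasp point (between the pads) lies 19 mm behind it; z points along the fingers, y is the line along which they close (so a half turn about z gives the same grasp; the last joint's range is limited). The gripper opens to 85 mm and grips with 20 to 120 N. Pads are 22 mm wide; open, the fingers measure 114 mm over their backs; the gripper's body (76 mm by 85 mm) begins 54 mm behind the grasp point. The pads swing forward as they close: fully open they stand 13 mm farther back than shut.
Start: joints at [-1.247, 0.477, 0.022, 1.555, -0.011, 1.109, -0.083], TCP at [0.282, 0.613, 0.231] pointing down, gripper open.
Joint ranges: [-2.96, 2.96], [-0.34, 2.1], [-1.41, 1.46], [0.24, 2.44], [-1.37, 4.51], [0.17, 1.92], [-2.96, 2.96]. Speed limits (rad/s): [2.39, 2.39, 3.14, 3.14, 3.14, 3.14, 3.14].

## Interface

Orientations are given as a rotation vector (axis times angle).
In Python, from bench import get_obs, grab_frame, hand_in gives the robot as it stands.
- The arm moves only by the tool drive_tool, never from a script. Its argument "rows" is a list of rows, each an object with "offset": the shift along the tool's x, y, z as a fraction of full scale, a list of three; "rotation": the turn, a rotation vector about the tool's x, y, z as a fraction of full scale, a list of three; "claw": the opening, from 0 (shut) to 1 (fully open). In form: [{"offset": [tx, ty, tz], "rotation": [wx, wy, wz], "claw": claw}, ...]. A call has 1 to 20 rows; each row is the pose to reach, as a shift and turn from the pose commanded when the call began, along the tool's axes at that moment; what a row does not reach only later rows make up. Full scale, the value 1, is 0.15 m for a shift and 2 rad for a turn. A row lasts 1/12 s, in which the tool goes at most 41.7 mm and 7.16 degrees, less where a joint would pass 70% of its speed; a pose out of reach is approached as far as the arm can. A call with a number of a shift or a turn outside -1 to 1 is refused whole. A call with a gripper value outside its range is refused whole. The fingers move at their own pace and stop on an object; "force" is the grip in N (left out, the last holds). Time passes only in rows, so rows that repeat a pose let the fingers close. It gives the time, the measured TCP pose, the force, the opening and the grip force at its end, in the units of the state.
- get_obs(): the state, without advancing time (a new reading comes with each control period).
- grab_frame(name): name is "scene" or "top" or "wrist"; returns a dict with "frame" (420x560x3 uint8, red, green, blue), "z_map" (420x560 float32, m along the optical axis (not along the pixel's ray), 0 where there is no reading), "vfov" (degrees; the focal length in pixels is half the picture's height over the tangent of half this angle, whatever the lens; pixels are square), "cx", "cy" (the principal point, pixels), "D" ([k1, k2, p1, p2, k3] as OpenCV has them; the pictures are not rectified), "R" (3x3) and "t" (3): a world point X has camera coordinates R X + t. Camera axes: x right, y down, z forward; pixel columns grow to the right and rows downward; lengths in m; the calibration is good to about 2 mm. A picture is of the moment at which its call begins.
- hand_in(): hands the job in; it is judged then, once.
The state is a dict: "clock": time; "joints": joint angles; "qvel": joint speeds; "tau": joint torques, N m; "tcp_pos": TCP position; "orientation": TCP orientation; "contact_force": force on the tool from outside, world axes, zero at the start; "moment": the same for the moment, N m; "grip_width": finger opening in m; "gripper_force": force on a finger pad.
Only numpy, scipy, OpenCV 4.12 (cv2) and the standard library are available. Lean on these libraries where they do the work, as an engineer would, in place of code of your own. Each camera call takes 0.05 s, during which the arm holds its last target. There are 200 camera calls.

## Task

The four microscope parts stand on each other's docks. Bring each one to the middle of the dock of its own outline (round objective on the round dock, square filter cube on the square one, oblong slider block on the oblong one, the post with the triangular foot on the triangular one), standing upright; the black six-sided mat is free as a stopover. Set the parts down without dropping or tipping them, and leave the mounted lens alone.

Things in the scene. Friction and masses are not known exactly. Their poses are not given: they have to be found in the camera images.
- objective: Microscope objective, the ROUND part: steel barrel with black bands, standing upright, lens end up. Diameter 34 mm from the foot to 36 mm up, then narrower, with a cone to 16 mm diameter at the top, 56 mm high in all. About 0.14 kg. Origin: centre of its underside; z up along the barrel. Its home is round_dock.
- filter_cube: Filter cube, the SQUARE part: black block 40 x 40 mm in plan and 44 mm high, with a round window in the top. About 0.11 kg. Origin: centre of its underside; x and y square to its side faces, z up. Its home is square_dock.
- slider_block: Filter slider block, the OBLONG part: aluminium block 64 mm long (its x) by 30 mm wide (its y) by 38 mm high, with two round windows in the top. About 0.16 kg. Origin: centre of its underside, z up. Its home is oblong_dock.
- post_foot: Post on a three-cornered foot, the TRIANGULAR part: dark steel foot plate 10 mm thick (rounded corners 35 mm, flat sides 20 mm from the centre) with an upright bright steel post of 20 mm diameter in its middle, 62 mm high in all. Grip it by the post. About 0.20 kg. Origin: centre of the underside, on the post's axis; z up. Its home is triangle_dock.
- round_dock: Round white plate with a grey edge, 94 mm in diameter, 6 mm thick. Fixed to the bench. Origin: centre of its underside, z up. Its flat top is 6 mm above the bench; no rim. At the start one of the other shapes' parts stands on it.
- square_dock: Square white plate with a grey edge, 84 x 84 mm, 6 mm thick. Fixed to the bench. Origin: centre of its underside, z up. Its flat top is 6 mm above the bench; no rim. At the start one of the other shapes' parts stands on it.
- oblong_dock: Oblong (rectangular) white plate with a grey edge, 110 mm (its x) by 70 mm (its y), 6 mm thick. Fixed to the bench. Origin: centre of its underside, z up. Its flat top is 6 mm above the bench; no rim. At the start one of the other shapes' parts stands on it.
- triangle_dock: Triangular white plate with a grey edge and rounded corners, 6 mm thick; corners 65 mm and flat sides 36 mm from the centre, one corner along its x. Fixed to the bench. Origin: centre of its underside, z up. Its flat top is 6 mm above the bench; no rim. At the start one of the other shapes' parts stands on it.
- spare_mat: Six-sided black rubber mat, 90 mm across flats, 6 mm thick, fixed to the bench, empty at the start: the free spot. Origin: centre of its underside, z up; its flat top is 6 mm above the bench.
- mounted_lens: Bystander to leave alone: an upright round lens in a black ring (44 mm diameter, its face along x) on a thin steel post with a round steel foot of 50 mm diameter, 94 mm high in all, loose on the bench. Origin: centre of its underside, z up.
Things that resemble listed ones, but are neither listed nor needed, are in the scene too. What is shaped like the filter_cube but red is not meant. What is shaped like the square_dock but turquoise is not meant.

How it is judged:
At the end, for the whole second after the job is handed in: Each of the four parts stands upright (within 0.1 rad), directly on the dock of its own outline, its centre within 15 mm of the dock's centre, at rest and released (horizontal distance between objective and round_dock below 0.015 m and z of objective in the frame of round_dock between 0.003 and 0.01 m and angle between each of objective, filter_cube, slider_block, post_foot's own z axis and vertical below 0.1 rad and linear speed of each of objective, filter_cube, slider_block, post_foot below 0.02 m/s and contact force between the fingers and objective below 0.1 N and horizontal distance between filter_cube and square_dock below 0.015 m and z of filter_cube in the frame of square_dock between 0.003 and 0.01 m and contact force between the fingers and filter_cube below 0.1 N and horizontal distance between slider_block and oblong_dock below 0.015 m and z of slider_block in the frame of oblong_dock between 0.003 and 0.01 m and contact force between the fingers and slider_block below 0.1 N and horizontal distance between post_foot and triangle_dock below 0.015 m and z of post_foot in the frame of triangle_dock between 0.003 and 0.01 m and contact force between the fingers and post_foot below 0.1 N); the robot touches nothing.
It fails at once if a part is tipped over (leans more than 40 degrees) (angle between any of objective, filter_cube, slider_block, post_foot's own z axis and vertical above 0.7 rad).
It fails at once if a part is dropped or thrown (moves faster than 0.6 m/s, a fall of about 18 mm, while the fingers do not touch it) ((linear speed of objective above 0.6 m/s and contact force between the fingers and objective below 0.01 N) or (linear speed of filter_cube above 0.6 m/s and contact force between the fingers and filter_cube below 0.01 N) or (linear speed of slider_block above 0.6 m/s and contact force between the fingers and slider_block below 0.01 N) or (linear speed of post_foot above 0.6 m/s and contact force between the fingers and post_foot below 0.01 N)).
It fails at once if the mounted lens is shifted by more than 30 mm or knocked over (distance of mounted_lens from where it was at the start of the episode above 0.03 m or angle between mounted_lens's own z axis and vertical above 0.5 rad).
It also fails if it takes over 141 s, if anything falls off the work surface, if the arm or the gripper's body presses on something with over 40 N, if the wrist force passes 120 N, or if a joint passes its speed limit or range.

## Working session

There is one attempt and no reset: what is moved stays moved. The work goes in short steps, Python scripts to look and compute and a tool call to move; the robot and the scene stay as the last step left them, time stands still between calls to the robot, and variables do not carry over. Pictures are saved under pics/ and viewed, at most 14 in all, crops included, and the job is handed in when it is done.

Besides the shell and the picture viewer there is one more tool, called after "Emit:" as a command line: name --argument value ..., lists and objects as JSON in quotes. drive_tool: Moves the arm, as the interface text tells. Its arguments: {"type":"object","properties":{"rows":{"type":"array","items":{"type":"object","properties":{"offset":{"type":"array","items":{"type":"number"}},"rotation":{"type":"array","items":{"type":"number"}},"claw":{"type":"number"}}}},"force":{"type":"number"}},"required":["rows"]}

```bash
mkdir -p pics; ls
python3 - <<'E'
from bench import get_obs, grab_frame
import cv2, numpy as np
print(get_obs())
for n in ["top","scene"]:
    f=grab_frame(n)
    cv2.imwrite(f"pics/{n}0.png",f["frame"][:,:,::-1]); np.savez(f"{n}0.npz",**f)
    print(n,f["vfov"],f["cx"],f["cy"],f["D"],f["R"],f["t"])
E
```

```text
pics
{'clock': 0.0, 'joints': array([-1.24707849,  0.47777582,  0.02231997,  1.55641066, -0.01148567,
        1.10929227, -0.08313483]), 'qvel': array([-2.93573767e-03, -1.24550124e-03, -3.10139187e-04, -1.32295242e-03,
        6.73238412e-06,  6.82690211e-04,  1.50618911e-03]), 'tau': array([ 2.69179036e-04, -5.96457446e+01,  1.60839479e+00, -2.81200987e+01,
        1.24722728e-02,  9.32920841e-03,  1.73325111e-05]), 'tcp_pos': array([0.2822692 , 0.61252214, 0.23035883]), 'orientation': array([-6.72970199e-01, -3.06841419e+00,  2.73440022e-03]), 'contact_force': array([ 0.54226536,  0.50049854, -0.99062127]), 'moment': array([-0.00620813,  0.00939455, -0.008     ]), 'gripper_force': 0.0, 'grip_width': 0.08545753593101685}
top 52.78540953514496 277.0051113234069 211.744316880198 [-0.08791929  0.          0.          0.          0.        ] [[-0.01164249 -0.99962554  0.02476333]
 [-0.99816713  0.01014755 -0.05966071]
 [ 0.05938709 -0.02541255 -0.99791151]] [-0.00409155  0.61723693  0.79683216]
scene 57.18113860574634 278.5505053205496 209.5541467737175 [-0.11247404  0.          0.          0.          0.        ] [[-0.20990832  0.97771431  0.00363659]
 [ 0.59406702  0.13049435 -0.79376042]
 [-0.77654548 -0.16445654 -0.60821967]] [ 0.12220449 -0.30873312  1.46036022]
```

View pics/top0.png

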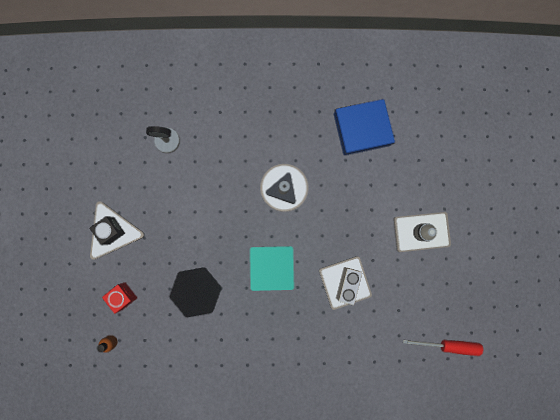

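View pics/scene0.png

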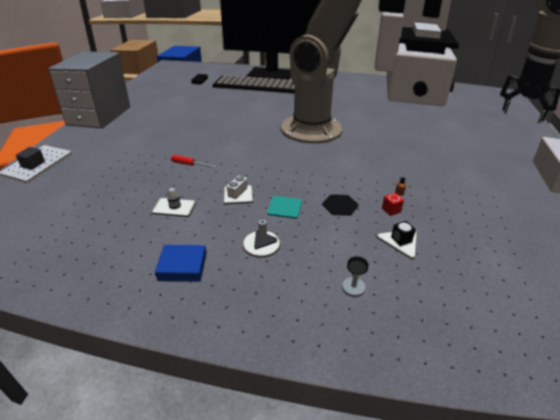

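The top view shows:
- The triangle dock at (112,231) holds the black filter cube.
- The round dock at (285,187) holds the post.
- The oblong dock at (422,232) holds the objective.
- The white square dock at (345,283) holds the slider.
- The mat is at (195,292) and the mounted lens at (163,136).

Two look-alikes need ruling out. The red cube at (118,298) and the turquoise plate at (272,268) are decoys, because the task asks for the black cube and the white plate.

```bash
cat > h.py <<'E'
import numpy as np, cv2
from scipy.spatial.transform import Rotation as Rn
def K(f):
    F=f["frame"].shape[0]/2/np.tan(np.radians(float(f["vfov"]))/2)
    return np.array([[F,0,float(f["cx"])],[0,F,float(f["cy"])],[0,0,1]])
def cloud(f):
    h,w=f["z_map"].shape
    uv=np.stack(np.meshgrid(np.arange(w),np.arange(h)),-1).reshape(-1,1,2).astype(float)
    n=cv2.undistortPoints(uv,K(f),np.array(f["D"],float)).reshape(h,w,2)
    z=f["z_map"][...,None]
    c=np.concatenate([n*z,z],-1)
    X=(c-f["t"])@f["R"]
    X[f["z_map"]<=0]=np.nan
    return X
def px(f,X):
    return cv2.projectPoints(np.array(X,float).reshape(-1,1,3),cv2.Rodrigues(np.array(f["R"]))[0],np.array(f["t"]),K(f),np.array(f["D"],float))[0].reshape(-1,2)
E
python3 - <<'E'
from h import *
f=dict(np.load("top0.npz")); X=cloud(f)
print("bench z",np.nanpercentile(X[330:400,100:350,2],[5,50,95]))
seeds=dict(tri=(112,231),rnd=(285,187),obl=(422,232),sq=(345,283),mat=(195,292),teal=(272,268),lens=(163,136),red=(118,298))
for n,(u,v) in seeds.items():
    b=np.zeros(X.shape[:2],bool); b[v-42:v+43,max(0,u-42):u+43]=1
    Z=X[...,2]
    lab,ll=cv2.connectedComponents((b&(Z>0.0032)).astype(np.uint8))
    if ll[v,u]==0: print(n,"seed bg",Z[v,u])
    m=ll==ll[v,u]
    P=X[m]
    pl=P[P[:,2]<0.0095]; tp=P[P[:,2]>0.012]
    for k,Q in (("plate",pl),("part",tp)):
        if len(Q)<10: continue
        if k=="part":
            top=np.percentile(Q[:,2],98); 
            Q=Q[Q[:,2]>top-0.004]
        (c,s,a)=cv2.minAreaRect((Q[:,:2]*1000).astype(np.float32))
        tr=cv2.minEnclosingTriangle((Q[:,:2]*1000).astype(np.float32)[:,None])[1]
        print(n,k,"z",np.round(np.percentile(Q[:,2],[10,50,98])*1000,1),"rect c",np.round(c,1),np.round(s,1),round(a,1),"tri c",None if tr is None else np.round(tr.reshape(3,2).mean(0),1), "r",np.round(np.hypot(*np.array(c)),0))
    if n=="tri": print(np.round(tr.reshape(3,2)))
img=cv2.resize(f["frame"][195:315,70:240,::-1],None,fx=4.5,fy=4.5,interpolation=cv2.INTER_CUBIC)
cv2.imwrite("pics/crop1.png",img)
E
```

```text
bench z [-0.00175465  0.00064153  0.00319066]
tri plate z [5.  6.8 9.3] rect c [578.  302.7] [104.3 119.7] 82.9 tri c [581.1 316.6] r 652.0
tri part z [50.2 51.3 53.9] rect c [584.3 312.3] [39.9 40.1] 34.8 tri c [585.6 318.9] r 662.0
[[576. 280.]
 [544. 347.]
 [637. 329.]]
rnd plate z [4.7 6.4 9. ] rect c [665.9 -25.5] [90.5 93.1] 89.4 tri c [666.1 -23.4] r 666.0
rnd part z [66.9 68.2 70.4] rect c [661.8 -23.8] [16.5 16.8] 88.5 tri c [662.1 -24. ] r 662.0
obl plate z [4.3 6.1 8.8] rect c [ 576.7 -300.2] [ 73.  111.1] 4.9 tri c [ 568.9 -315.6] r 650.0
obl part z [60.5 61.7 64.4] rect c [ 574.9 -295.8] [15.8 16.8] 88.4 tri c [ 575.8 -294.5] r 647.0
sq plate z [4.6 6.3 8.9] rect c [ 477.  -142.9] [87.6 85.9] 16.5 tri c [ 466.2 -145.9] r 498.0
sq part z [43.6 44.7 47.5] rect c [ 474.7 -144.8] [29.5 64. ] 75.8 tri c [ 466.5 -146.2] r 496.0
mat plate z [4.8 6.5 9.1] rect c [464.1 149.9] [ 94. 101.] 70.1 tri c [460.7 146. ] r 488.0
teal plate z [5.1 6.9 9.2] rect c [507.5   0.7] [83.9 87.4] 89.4 tri c [496.5  13. ] r 507.0
lens plate z [5.7 8.8 9.5] rect c [757.2 203.6] [39.8 49.9] 29.6 tri c [756.9 206.9] r 784.0
lens part z [91.9 93.6 95.9] rect c [762.4 205.8] [27.4 10.7] 87.6 tri c [763.2 204.6] r 790.0
red plate z [3.3 5.  8.7] rect c [449.1 283.7] [29.7 67. ] 69.2 tri c [451.3 285.8] r 531.0
red part z [44.  45.1 47.8] rect c [457.2 290.4] [40.4 39.8] 39.1 tri c [453.7 292.8] r 542.0
```

View pics/crop1.png

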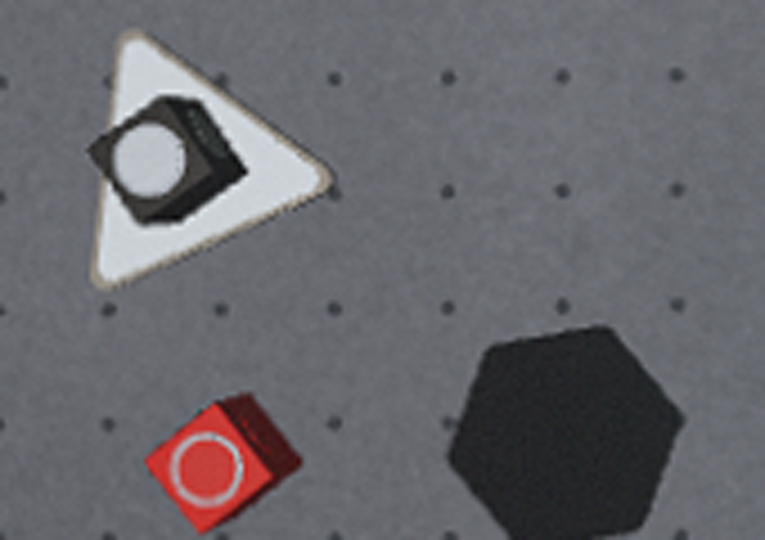

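The crop confirms the targets: the black cube with the grey-white window stands on the triangle dock, and the red one is the decoy. Next I'll refine the dock centres from colour on the measured plate plane and add a leg planner.

```bash
cat >> h.py <<'E'
def plan(wps, start=None, split=0.148):
    """wps: (x,y,z,closing angle deg or None); tool down. prints per-leg offset/rotation fractions"""
    from bench import get_obs
    o=get_obs()
    if start is None:
        p=np.array(o["tcp_pos"]); Rm=Rn.from_rotvec(o["orientation"]).as_matrix()
    else: p,Rm=start
    for w in wps:
        t=np.array(w[:3]); 
        if w[3] is None: Rt=Rm
        else:
            a=np.radians(w[3]); y=np.array([np.cos(a),np.sin(a),0])
            if y@Rm[:,1]<0: y=-y
            z=np.array([0,0,-1.]); Rt=np.stack([np.cross(y,z),y,z],1)
        n=max(1,int(np.ceil(np.abs(Rm.T@(t-p)).max()/split)))
        for k in range(n):
            q=p+(t-p)/(n-k)
            rv=Rn.from_matrix(Rm.T@Rt).as_rotvec() if k==0 else np.zeros(3)
            # single split call: turn happens in first leg
            off=Rm.T@(q-p)/0.15
            print("off",np.round(off,3),"rot",np.round(rv/2,3),"->",np.round(q,3),"mm",round(1000*np.linalg.norm(q-p)),"deg",round(np.degrees(np.linalg.norm(rv))))
            p=q; Rm=Rt
E
python3 - <<'E'
from h import *
def ray(f,zp,u):
    n=cv2.undistortPoints(np.array(u,float).reshape(-1,1,2),K(f),np.array(f["D"],float)).reshape(-1,2)
    d=np.c_[n,np.ones(len(n))]@f["R"]; c=-np.array(f["R"]).T@f["t"]
    s=(zp-c[2])/d[:,2]; return c+d*s[:,None]
for cam,seeds in (("top",dict(tri=(112,231),rnd=(285,187),obl=(422,232),sq=(345,283),mat=(195,292))),):
    f=dict(np.load(cam+"0.npz")); im=f["frame"].astype(int); X=cloud(f)
    for n,(u,v) in seeds.items():
        lo=im.min(-1); m=(lo>140)&(X[...,2]<0.02) if n!="mat" else (im.max(-1)<50)
        b=np.zeros_like(m); b[v-40:v+41,u-40:u+41]=1
        k,ll,st,_=cv2.connectedComponentsWithStats((m&b).astype(np.uint8)); m=ll==1+np.argmax(st[1:,4])
        vv,uu=np.nonzero(m); P=(ray(f,0.006,np.c_[uu,vv])[:,:2]*1000).astype(np.float32)
        h=cv2.convexHull(P); M=cv2.moments(h)
        print(n,len(P),"hull centroid",round(M["m10"]/M["m00"],1),round(M["m01"]/M["m00"],1),"rect",[np.round(q,1) for q in cv2.minAreaRect(P)], "circ",[np.round(q,1) for q in cv2.minEnclosingCircle(P)], "tri",np.round(cv2.minEnclosingTriangle(h)[1].reshape(3,2).mean(0),1) if n=="tri" else "")
    for n,(u,v) in dict(cube=(104,231),post=(284,186),obj=(425,230),slid=(350,285)).items():
        print(n,np.round(X[v,u]*1000,1))
# second view: heights from scene depth at projected part centres
g=dict(np.load("scene0.npz")); Y=cloud(g)
for n,c,h in (("cube",(.584,.312),.051),("post",(.662,-.024),.068),("obj",(.575,-.296),.062),("slid",(.475,-.145),.045)):
    q=Y[(abs(Y[...,0]-c[0])<.03)&(abs(Y[...,1]-c[1])<.03)&(Y[...,2]>.012)]
    print(n,"scene top z",np.round(np.percentile(q[:,2],97)*1000,1),"mean xy of upper",np.round(np.median(q[q[:,2]>h-.01],0)*1000,1))
plan([(.584,.312,.15,34.8),(.584,.312,.013,None)])
E
```

```text
tri 883 hull centroid 582.8 316.1 rect [array([581.9, 303.3]), array([ 93.7, 106.8]), np.float64(84.4)] circ [array([582.8, 316.6]), np.float64(60.4)] tri [582.8 315.8]
rnd 1066 hull centroid 665.8 -25.4 rect [array([665.6, -25.5]), array([86.6, 88.9]), np.float64(89.5)] circ [array([665.9, -25.4]), np.float64(44.9)] tri 
obl 1297 hull centroid 575.6 -299.5 rect [array([ 575.7, -299.5]), array([ 65.9, 103.1]), np.float64(5.1)] circ [array([ 575.2, -299.4]), np.float64(58.5)] tri 
sq 972 hull centroid 478.0 -143.0 rect [array([ 477.9, -142.9]), array([79.2, 79.1]), np.float64(17.1)] circ [array([ 478.1, -142.7]), np.float64(53.2)] tri 
mat 1803 hull centroid 463.9 149.8 rect [array([463.9, 149.7]), array([88.2, 99. ]), np.float64(9.8)] circ [array([464. , 149.3]), np.float64(49.9)] tri 
cube [582.7 311.3  50.9]
post [660.9 -22.8  68.8]
obj [ 577.9 -286.7   54.9]
slid [ 477.6 -144.5   45.4]
cube scene top z 50.2 mean xy of upper [591.  312.5  48.3]
post scene top z 67.5 mean xy of upper [664.7 -22.9  66. ]
obj scene top z 62.1 mean xy of upper [ 578.4 -293.    58.5]
slid scene top z 45.5 mean xy of upper [ 478.6 -142.9   42.9]
off [-0.888 -0.326  0.179] rot [-0.001  0.     0.266] -> [0.383 0.512 0.204] mm 144 deg 30
off [-0.931  0.169  0.179] rot [0. 0. 0.] -> [0.483 0.412 0.177] mm 144 deg 0
off [-0.931  0.169  0.179] rot [0. 0. 0.] -> [0.584 0.312 0.15 ] mm 144 deg 0
off [0.    0.    0.913] rot [0. 0. 0.] -> [0.584 0.312 0.013] mm 137 deg 0
```

Emit:
drive_tool --rows '[{"offset":[-0.888,-0.326,0.179],"rotation":[0,0,0.266],"claw":1},{"offset":[-0.888,-0.326,0.179],"rotation":[0,0,0.266],"claw":1},{"offset":[-0.888,-0.326,0.179],"rotation":[0,0,0.266],"claw":1},{"offset":[-0.888,-0.326,0.179],"rotation":[0,0,0.266],"claw":1},{"offset":[-0.888,-0.326,0.179],"rotation":[0,0,0.266],"claw":1},{"offset":[-0.888,-0.326,0.179],"rotation":[0,0,0.266],"claw":1}]'

```text
clock: 0.6
tcp_pos: [0.3844, 0.5109, 0.2038]
orientation: [1.462, 2.78, -0.002]
contact_force: [-0.6, 0.9, 0.5]
grip_width: 0.0854
gripper_force: 0.0
```

Emit:
drive_tool --rows '[{"offset":[-0.931,0.169,0.179],"rotation":[0,0,0],"claw":1},{"offset":[-0.931,0.169,0.179],"rotation":[0,0,0],"claw":1},{"offset":[-0.931,0.169,0.179],"rotation":[0,0,0],"claw":1},{"offset":[-0.931,0.169,0.179],"rotation":[0,0,0],"claw":1},{"offset":[-0.931,0.169,0.179],"rotation":[0,0,0],"claw":1}]'

```text
clock: 1.02
tcp_pos: [0.4872, 0.4075, 0.1766]
orientation: [1.462, 2.778, -0.004]
contact_force: [-0.7, 0.3, 0.3]
grip_width: 0.0854
gripper_force: 0.0
```

Emit:
drive_tool --rows '[{"offset":[-0.931,0.169,0.179],"rotation":[0,0,0],"claw":1},{"offset":[-0.931,0.169,0.179],"rotation":[0,0,0],"claw":1},{"offset":[-0.931,0.169,0.179],"rotation":[0,0,0],"claw":1},{"offset":[-0.931,0.169,0.179],"rotation":[0,0,0],"claw":1},{"offset":[-0.931,0.169,0.179],"rotation":[0,0,0],"claw":1},{"offset":[-0.931,0.169,0.179],"rotation":[0,0,0],"claw":1},{"offset":[-0.931,0.169,0.179],"rotation":[0,0,0],"claw":1}]'

```text
clock: 1.6
tcp_pos: [0.5825, 0.3152, 0.1507]
orientation: [-1.45, -2.785, -0.001]
contact_force: [-0.9, 0.7, -0.5]
grip_width: 0.0854
gripper_force: 0.0
```

```bash
cat >> h.py <<'E'
def wrist(name, c, zlo, rad=0.06):
    """wrist picture; report height & minAreaRect of the upper face around c (m), and white/plate"""
    from bench import grab_frame
    f=grab_frame("wrist"); np.savez(name+".npz",**f); cv2.imwrite(f"pics/{name}.png",f["frame"][:,:,::-1])
    X=cloud(f); d=np.hypot(X[...,0]-c[0],X[...,1]-c[1])
    Q=X[(d<rad)&(X[...,2]>zlo)&(X[...,2]<0.1)]
    if len(Q)<20: print("few",len(Q)); return f,X
    top=np.percentile(Q[:,2],95); T=Q[Q[:,2]>top-0.004]
    r=cv2.minAreaRect((T[:,:2]*1000).astype(np.float32))
    print(name,len(T),"top z",round(top*1000,1),"rect",[np.round(q,1) for q in r],"upper mean",np.round(T.mean(0)*1000,1))
    return f,X
E
python3 - <<'E'
from h import *
f,X=wrist("w_cube",(.584,.312),.03)
print(f["t"],f["R"]@np.array([.584,.312,.05])+f["t"])
E
```

```text
w_cube 2429 top z 52.2 rect [array([584.2, 313.6]), array([39.8, 39.5]), np.float64(35.4)] upper mean [583.8 314.2  50.9]
[-0.65796796 -0.08793863  0.2811479 ] [-0.0007082   0.00355121  0.25792685]
```

View pics/w_cube.png

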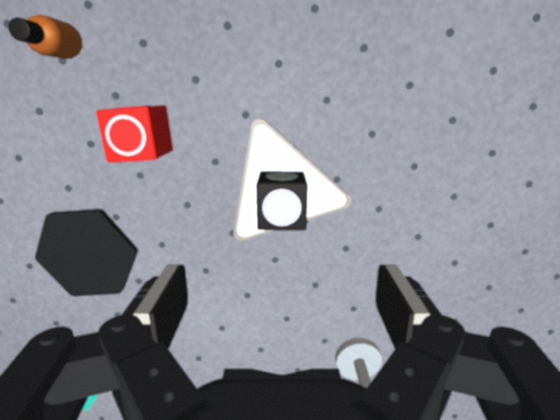

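The wrist view at (282,205) and the top view agree on the cube: (584,313), top at z≈51 mm, closing angle 35°. Descend and grasp.

Emit:
drive_tool --rows '[{"offset":[0,0,0.2],"rotation":[0,0,0],"claw":1},{"offset":[0,0.003,0.4],"rotation":[0,0,0],"claw":1},{"offset":[0,0.006,0.6],"rotation":[0,0,0],"claw":1},{"offset":[0,0.006,0.75],"rotation":[0,0,0],"claw":1},{"offset":[0,0.006,0.85],"rotation":[0,0,0],"claw":1},{"offset":[0,0.006,0.913],"rotation":[0,0,0],"claw":1},{"offset":[0,0.006,0.913],"rotation":[0,0,0],"claw":1},{"offset":[0,0.006,0.913],"rotation":[0,0,0],"claw":1}]' --force 40

```text
clock: 2.32
tcp_pos: [0.5848, 0.3139, 0.0145]
orientation: [1.455, 2.784, 0.001]
contact_force: [1.0, -0.6, 0.3]
grip_width: 0.0854
gripper_force: 0.0
```

Emit:
drive_tool --rows '[{"offset":[0,0,0],"rotation":[0,0,0],"claw":0.7},{"offset":[0,0,0],"rotation":[0,0,0],"claw":0.6},{"offset":[0,0,0],"rotation":[0,0,0],"claw":0.5},{"offset":[0,0,0],"rotation":[0,0,0],"claw":0.4},{"offset":[0,0,0],"rotation":[0,0,0],"claw":0.3},{"offset":[0,0,0],"rotation":[0,0,0],"claw":0.2},{"offset":[0,0,0],"rotation":[0,0,0],"claw":0},{"offset":[0,0,0],"rotation":[0,0,0],"claw":0},{"offset":[0,0,0],"rotation":[0,0,0],"claw":0},{"offset":[0,0,0],"rotation":[0,0,0],"claw":0},{"offset":[0,0,0],"rotation":[0,0,0],"claw":0}]' --force 40

```text
clock: 3.23
tcp_pos: [0.5854, 0.3132, 0.0149]
orientation: [1.456, 2.783, 0.002]
contact_force: [-1.3, 0.3, 6.1]
grip_width: 0.0393
gripper_force: 41.4
```

Run:
```python
from h import *
plan([(.585,.313,.11,None),(.464,.150,.11,None),(.464,.150,.0145,None)])
```

```text
off [ 0.    -0.002 -0.634] rot [0. 0. 0.] -> [0.585 0.313 0.11 ] mm 95 deg 0
off [-0.216 -0.641 -0.001] rot [0. 0. 0.] -> [0.524 0.231 0.11 ] mm 102 deg 0
off [-0.216 -0.641 -0.001] rot [0. 0. 0.] -> [0.464 0.15  0.11 ] mm 102 deg 0
off [-0.    -0.001  0.637] rot [0. 0. 0.] -> [0.464 0.15  0.014] mm 96 deg 0
```

Emit:
drive_tool --rows '[{"offset":[0,0,-0.05],"rotation":[0,0,0],"claw":0},{"offset":[0,0,-0.13],"rotation":[0,0,0],"claw":0},{"offset":[0,0,-0.25],"rotation":[0,0,0],"claw":0},{"offset":[0,0,-0.38],"rotation":[0,0,0],"claw":0},{"offset":[0,0,-0.5],"rotation":[0,0,0],"claw":0},{"offset":[0,0,-0.59],"rotation":[0,0,0],"claw":0},{"offset":[0,0,-0.635],"rotation":[0,0,0],"claw":0},{"offset":[0,0,-0.635],"rotation":[0,0,0],"claw":0}]'

```text
clock: 3.9
tcp_pos: [0.5856, 0.3134, 0.1112]
orientation: [1.455, 2.782, 0.004]
contact_force: [-0.7, 0.2, -0.9]
grip_width: 0.0399
gripper_force: 40.7
```

Emit:
drive_tool --rows '[{"offset":[-0.01,-0.03,0],"rotation":[0,0,0],"claw":0},{"offset":[-0.03,-0.09,0],"rotation":[0,0,0],"claw":0},{"offset":[-0.06,-0.18,0],"rotation":[0,0,0],"claw":0},{"offset":[-0.1,-0.3,0],"rotation":[0,0,0],"claw":0},{"offset":[-0.15,-0.45,0],"rotation":[0,0,0],"claw":0},{"offset":[-0.2,-0.6,0],"rotation":[0,0,0],"claw":0},{"offset":[-0.25,-0.75,0],"rotation":[0,0,0],"claw":0},{"offset":[-0.3,-0.88,0],"rotation":[0,0,0],"claw":0},{"offset":[-0.32,-0.95,0],"rotation":[0,0,0],"claw":0},{"offset":[-0.333,-0.99,0],"rotation":[0,0,0],"claw":0},{"offset":[-0.333,-0.99,0],"rotation":[0,0,0],"claw":0}]'

```text
clock: 4.82
tcp_pos: [0.4902, 0.186, 0.1086]
orientation: [-1.457, -2.782, 0.002]
contact_force: [0.7, -0.5, -1.3]
grip_width: 0.0396
gripper_force: 40.7
```

Emit:
drive_tool --rows '[{"offset":[-0.02,-0.05,0],"rotation":[0,0,0],"claw":0},{"offset":[-0.05,-0.14,0],"rotation":[0,0,0],"claw":0},{"offset":[-0.08,-0.23,0],"rotation":[0,0,0],"claw":0},{"offset":[-0.1,-0.285,0],"rotation":[0,0,0],"claw":0},{"offset":[-0.1,-0.29,0],"rotation":[0,0,0],"claw":0},{"offset":[-0.1,-0.29,0],"rotation":[0,0,0],"claw":0},{"offset":[-0.1,-0.29,0],"rotation":[0,0,0],"claw":0}]'

```text
clock: 5.4
tcp_pos: [0.4648, 0.151, 0.1092]
orientation: [1.455, 2.784, 0.002]
contact_force: [-0.0, 0.7, -1.7]
grip_width: 0.0397
gripper_force: 40.7
```

Emit:
drive_tool --rows '[{"offset":[0,0,0.1],"rotation":[0,0,0],"claw":0},{"offset":[0,0,0.25],"rotation":[0,0,0],"claw":0},{"offset":[0,0,0.4],"rotation":[0,0,0],"claw":0},{"offset":[0,0,0.5],"rotation":[0,0,0],"claw":0},{"offset":[0,0,0.57],"rotation":[0,0,0],"claw":0},{"offset":[0,0,0.6],"rotation":[0,0,0],"claw":0},{"offset":[0,0,0.615],"rotation":[0,0,0],"claw":0},{"offset":[0,0,0.625],"rotation":[0,0,0],"claw":0},{"offset":[0,0,0.63],"rotation":[0,0,0],"claw":0},{"offset":[0,0,0.63],"rotation":[0,0,0],"claw":0}]'

```text
clock: 6.23
tcp_pos: [0.4646, 0.1503, 0.0151]
orientation: [1.456, 2.783, 0.002]
contact_force: [1.0, 0.4, -1.0]
grip_width: 0.0397
gripper_force: 40.7
```

Emit:
drive_tool --rows '[{"offset":[0,0,0.004],"rotation":[0,0,0],"claw":0},{"offset":[0,0,0.004],"rotation":[0,0,0],"claw":0.5},{"offset":[0,0,0.004],"rotation":[0,0,0],"claw":0.6},{"offset":[0,0,0.004],"rotation":[0,0,0],"claw":0.7},{"offset":[0,0,0.004],"rotation":[0,0,0],"claw":0.85},{"offset":[0,0,0.004],"rotation":[0,0,0],"claw":1},{"offset":[0,0,0.004],"rotation":[0,0,0],"claw":1},{"offset":[0,0,0.004],"rotation":[0,0,0],"claw":1},{"offset":[0,0,0.004],"rotation":[0,0,0],"claw":1},{"offset":[0,0,-0.1],"rotation":[0,0,0],"claw":1},{"offset":[0,0,-0.3],"rotation":[0,0,0],"claw":1},{"offset":[0,0,-0.5],"rotation":[0,0,0],"claw":1},{"offset":[0,0,-0.7],"rotation":[0,0,0],"claw":1},{"offset":[0,0,-0.9],"rotation":[0,0,0],"claw":1},{"offset":[0,0,-0.92],"rotation":[0,0,0],"claw":1},{"offset":[0,0,-0.92],"rotation":[0,0,0],"claw":1}]'

```text
clock: 7.57
tcp_pos: [0.4653, 0.1507, 0.1544]
orientation: [1.455, 2.782, 0.006]
contact_force: [0.3, 0.9, -0.8]
grip_width: 0.0852
gripper_force: 0.0
```

Run:
```python
from h import *
plan([(.662,-.024,.15,None)])
```

```text
off [-0.852  0.206  0.016] rot [0. 0. 0.] -> [0.564 0.063 0.152] mm 132 deg 0
off [-0.852  0.206  0.016] rot [0. 0. 0.] -> [ 0.662 -0.024  0.15 ] mm 132 deg 0
```

Emit:
drive_tool --rows '[{"offset":[-0.852,0.206,0.016],"rotation":[0,0,0],"claw":1},{"offset":[-0.852,0.206,0.016],"rotation":[0,0,0],"claw":1},{"offset":[-0.852,0.206,0.016],"rotation":[0,0,0],"claw":1},{"offset":[-0.852,0.206,0.016],"rotation":[0,0,0],"claw":1},{"offset":[-0.852,0.206,0.016],"rotation":[0,0,0],"claw":1}]'

```text
clock: 7.98
tcp_pos: [0.5632, 0.0593, 0.1484]
orientation: [-1.463, -2.78, 0.004]
contact_force: [-1.2, 0.8, 0.4]
grip_width: 0.0853
gripper_force: 0.0
```

Emit:
drive_tool --rows '[{"offset":[-0.852,0.206,0.016],"rotation":[0,0,0],"claw":1},{"offset":[-0.852,0.206,0.016],"rotation":[0,0,0],"claw":1},{"offset":[-0.852,0.206,0.016],"rotation":[0,0,0],"claw":1},{"offset":[-0.852,0.206,0.016],"rotation":[0,0,0],"claw":1},{"offset":[-0.852,0.206,0.016],"rotation":[0,0,0],"claw":1},{"offset":[-0.852,0.206,0.016],"rotation":[0,0,0],"claw":1},{"offset":[-0.852,0.206,0.016],"rotation":[0,0,0],"claw":1}]'

```text
clock: 8.57
tcp_pos: [0.6589, -0.022, 0.1466]
orientation: [-1.451, -2.783, -0.0]
contact_force: [-0.4, 0.1, -0.1]
grip_width: 0.0855
gripper_force: 0.0
```

Run:
```python
from h import *
from bench import get_obs
print(get_obs()["tcp_pos"])
f,X=wrist("w_post",(.662,-.024),.03)
m=(f["frame"].min(-1)>170)&(abs(X[...,2]-.006)<.008)&(np.hypot(X[...,0]-.666,X[...,1]+.0255)<.07)
print("round dock",[np.round(q,1) for q in cv2.minEnclosingCircle((X[m][:,:2]*1000).astype(np.float32))],"z",np.median(X[m][:,2]))
from bench import grab_frame
g=grab_frame("top"); Y=cloud(g); Q=Y[(np.hypot(Y[...,0]-.464,Y[...,1]-.15)<.05)&(Y[...,2]>.02)]
T=Q[Q[:,2]>np.percentile(Q[:,2],95)-.005]; print("cube on mat",np.median(T[:,2]),cv2.minAreaRect((T[:,:2]*1000).astype(np.float32)))
# tri dock fresh, unoccluded
m=(g["frame"].min(-1)>140)&(np.hypot(Y[...,0]-.583,Y[...,1]-.316)<.08)&(Y[...,2]<.02)
P=(Y[m][:,:2]*1000).astype(np.float32); h=cv2.convexHull(P); M=cv2.moments(h); print("tri dock",M["m10"]/M["m00"],M["m01"]/M["m00"],P.mean(0),"z",np.median(Y[m][:,2]),cv2.minEnclosingTriangle(h)[1].reshape(3,2))
```

```text
[ 0.65886607 -0.02204166  0.14660586]
w_post 574 top z 69.6 rect [array([660.8, -23.1]), array([19.5, 19. ]), np.float64(80.6)] upper mean [660.5 -22.8  68.6]
round dock [array([667.1, -28. ]), np.float64(48.7)] z 0.006920093931790581
cube on mat 0.050788544126203275 ((464.43218994140625, 151.30010986328125), (39.67292022705078, 40.777259826660156), 34.19091796875)
tri dock 582.6507603542387 315.8949826631307 [582.8031 315.6673] z 0.007065418190790769 [[646.77655 344.2004 ]
 [574.7773  246.90024]
 [527.36487 356.809  ]]
```

View pics/w_post.png

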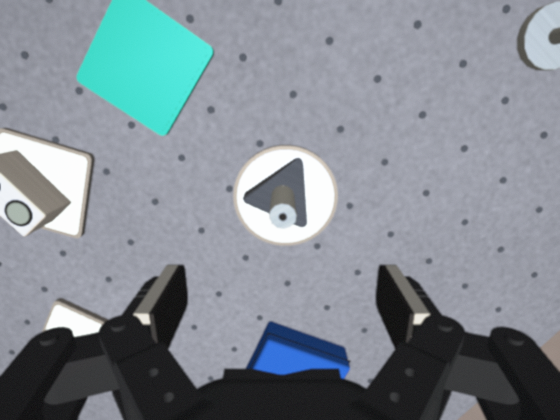

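The wrist view puts the post top at (284,215), which gives (661,-23) and z≈69 mm. The cube stands on the mat at (464,151). Descend on the post.

Emit:
drive_tool --rows '[{"offset":[-0.013,0.008,0.2],"rotation":[0,0,0],"claw":1},{"offset":[-0.013,0.008,0.4],"rotation":[0,0,0],"claw":1},{"offset":[-0.013,0.008,0.6],"rotation":[0,0,0],"claw":1},{"offset":[-0.013,0.008,0.72],"rotation":[0,0,0],"claw":1},{"offset":[-0.013,0.008,0.79],"rotation":[0,0,0],"claw":1},{"offset":[-0.013,0.008,0.79],"rotation":[0,0,0],"claw":1},{"offset":[-0.013,0.008,0.79],"rotation":[0,0,0],"claw":1}]'

```text
clock: 9.25
tcp_pos: [0.6627, -0.0249, 0.0297]
orientation: [-1.455, -2.784, -0.0]
contact_force: [0.2, -0.4, 0.2]
grip_width: 0.0855
gripper_force: 0.0
```

Emit:
drive_tool --rows '[{"offset":[0,0,0],"rotation":[0,0,0],"claw":0.7},{"offset":[0,0,0],"rotation":[0,0,0],"claw":0.5},{"offset":[0,0,0],"rotation":[0,0,0],"claw":0.4},{"offset":[0,0,0],"rotation":[0,0,0],"claw":0.3},{"offset":[0,0,0],"rotation":[0,0,0],"claw":0.2},{"offset":[0,0,0],"rotation":[0,0,0],"claw":0.1},{"offset":[0,0,0],"rotation":[0,0,0],"claw":0},{"offset":[0,0,0],"rotation":[0,0,0],"claw":0},{"offset":[0,0,0],"rotation":[0,0,0],"claw":0},{"offset":[0,0,0],"rotation":[0,0,0],"claw":0},{"offset":[0,0,0],"rotation":[0,0,0],"claw":0},{"offset":[0,0,0],"rotation":[0,0,0],"claw":0},{"offset":[0,0,0],"rotation":[0,0,0],"claw":0}]' --force 50

```text
clock: 10.33
tcp_pos: [0.663, -0.0256, 0.0298]
orientation: [1.456, 2.783, 0.001]
contact_force: [-1.3, -0.6, 6.6]
grip_width: 0.0186
gripper_force: 48.7
```

Run:
```python
from h import *
plan([(.6605,-.0235,.115,None),(.583,.316,.115,None)])
```

```text
off [ 0.021 -0.005 -0.568] rot [0. 0. 0.] -> [ 0.66  -0.024  0.115] mm 85 deg 0
off [0.718 0.289 0.   ] rot [0. 0. 0.] -> [0.635 0.09  0.115] mm 116 deg 0
off [0.718 0.289 0.   ] rot [0. 0. 0.] -> [0.609 0.203 0.115] mm 116 deg 0
off [0.718 0.289 0.   ] rot [0. 0. 0.] -> [0.583 0.316 0.115] mm 116 deg 0
```

Emit:
drive_tool --rows '[{"offset":[0,0,-0.05],"rotation":[0,0,0],"claw":0},{"offset":[0,0,-0.13],"rotation":[0,0,0],"claw":0},{"offset":[0,0,-0.25],"rotation":[0,0,0],"claw":0},{"offset":[0,0,-0.38],"rotation":[0,0,0],"claw":0},{"offset":[0,0,-0.48],"rotation":[0,0,0],"claw":0},{"offset":[0,0,-0.54],"rotation":[0,0,0],"claw":0},{"offset":[0,0,-0.56],"rotation":[0,0,0],"claw":0},{"offset":[0,0,-0.56],"rotation":[0,0,0],"claw":0}]'

```text
clock: 11.0
tcp_pos: [0.663, -0.0255, 0.1141]
orientation: [1.456, 2.783, 0.001]
contact_force: [0.6, -0.7, -2.2]
grip_width: 0.0188
gripper_force: 49.0
```

Emit:
drive_tool --rows '[{"offset":[0.03,0.012,0],"rotation":[0,0,0],"claw":0},{"offset":[0.09,0.036,0],"rotation":[0,0,0],"claw":0},{"offset":[0.18,0.073,0],"rotation":[0,0,0],"claw":0},{"offset":[0.3,0.121,0],"rotation":[0,0,0],"claw":0},{"offset":[0.43,0.174,0],"rotation":[0,0,0],"claw":0},{"offset":[0.57,0.23,0],"rotation":[0,0,0],"claw":0},{"offset":[0.717,0.29,0],"rotation":[0,0,0],"claw":0}]'

```text
clock: 11.58
tcp_pos: [0.6358, 0.0902, 0.1124]
orientation: [-1.454, -2.783, 0.001]
contact_force: [-0.6, 0.2, -3.1]
grip_width: 0.0188
gripper_force: 49.0
```

Emit:
drive_tool --rows '[{"offset":[0.143,0.058,0],"rotation":[0,0,0],"claw":0},{"offset":[0.287,0.116,0],"rotation":[0,0,0],"claw":0},{"offset":[0.43,0.174,0],"rotation":[0,0,0],"claw":0},{"offset":[0.573,0.232,0],"rotation":[0,0,0],"claw":0},{"offset":[0.717,0.29,0],"rotation":[0,0,0],"claw":0}]'

```text
clock: 12.0
tcp_pos: [0.6097, 0.2037, 0.1124]
orientation: [-1.453, -2.784, 0.001]
contact_force: [0.5, 0.1, -2.8]
grip_width: 0.019
gripper_force: 49.0
```

Emit:
drive_tool --rows '[{"offset":[0.143,0.058,0],"rotation":[0,0,0],"claw":0},{"offset":[0.287,0.116,0],"rotation":[0,0,0],"claw":0},{"offset":[0.42,0.17,0],"rotation":[0,0,0],"claw":0},{"offset":[0.54,0.218,0],"rotation":[0,0,0],"claw":0},{"offset":[0.63,0.255,0],"rotation":[0,0,0],"claw":0},{"offset":[0.69,0.279,0],"rotation":[0,0,0],"claw":0},{"offset":[0.717,0.29,0],"rotation":[0,0,0],"claw":0},{"offset":[0.717,0.29,0],"rotation":[0,0,0],"claw":0},{"offset":[0.717,0.29,0],"rotation":[0,0,0],"claw":0},{"offset":[0.717,0.29,0],"rotation":[0,0,0],"claw":0}]'

```text
clock: 12.83
tcp_pos: [0.5864, 0.312, 0.1132]
orientation: [1.459, 2.782, -0.001]
contact_force: [-0.1, -0.9, -1.5]
grip_width: 0.0188
gripper_force: 49.0
```

Run:
```python
from h import *
f,X=wrist("w_post2",(.583,.316),.03)
plan([(.585,.3135,.0305,None)])
```

```text
w_post2 1557 top z 100.0 rect [array([571.5, 319.5]), array([55.1, 38.9]), np.float64(37.5)] upper mean [576.5 324.1  99.3]
off [ 0.014 -0.003  0.552] rot [0. 0. 0.] -> [0.585 0.314 0.03 ] mm 83 deg 0
```

View pics/w_post2.png

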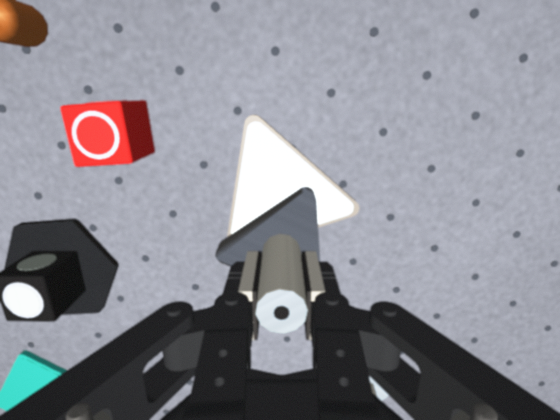

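The post hangs straight between the pads, with the foot over the triangle dock. The cube stands on the mat at the lower left.

Emit:
drive_tool --rows '[{"offset":[0.005,0,0.1],"rotation":[0,0,0],"claw":0},{"offset":[0.01,0,0.22],"rotation":[0,0,0],"claw":0},{"offset":[0.012,0,0.35],"rotation":[0,0,0],"claw":0},{"offset":[0.012,0,0.45],"rotation":[0,0,0],"claw":0},{"offset":[0.012,0,0.51],"rotation":[0,0,0],"claw":0},{"offset":[0.012,0,0.535],"rotation":[0,0,0],"claw":0},{"offset":[0.012,0,0.548],"rotation":[0,0,0],"claw":0},{"offset":[0.012,0,0.554],"rotation":[0,0,0],"claw":0},{"offset":[0.012,0,0.557],"rotation":[0,0,0],"claw":0},{"offset":[0.012,0,0.557],"rotation":[0,0,0],"claw":0}]'

```text
clock: 13.72
tcp_pos: [0.5854, 0.3156, 0.0306]
orientation: [1.456, 2.783, 0.002]
contact_force: [0.1, -0.3, -2.0]
grip_width: 0.0189
gripper_force: 49.0
```

Emit:
drive_tool --rows '[{"offset":[0,0,0.003],"rotation":[0,0,0],"claw":0.1},{"offset":[0,0,0.003],"rotation":[0,0,0],"claw":0.25},{"offset":[0,0,0.003],"rotation":[0,0,0],"claw":0.4},{"offset":[0,0,0.003],"rotation":[0,0,0],"claw":0.6},{"offset":[0,0,0.003],"rotation":[0,0,0],"claw":0.8},{"offset":[0,0,0.003],"rotation":[0,0,0],"claw":1},{"offset":[0,0,0.003],"rotation":[0,0,0],"claw":1},{"offset":[0,0,0.003],"rotation":[0,0,0],"claw":1},{"offset":[0,0,-0.1],"rotation":[0,0,0],"claw":1},{"offset":[0,0,-0.3],"rotation":[0,0,0],"claw":1},{"offset":[0,0,-0.5],"rotation":[0,0,0],"claw":1},{"offset":[0,0,-0.7],"rotation":[0,0,0],"claw":1},{"offset":[0,0,-0.8],"rotation":[0,0,0],"claw":1},{"offset":[0,0,-0.8],"rotation":[0,0,0],"claw":1},{"offset":[0,0,-0.8],"rotation":[0,0,0],"claw":1}]'

```text
clock: 14.97
tcp_pos: [0.5853, 0.3157, 0.1507]
orientation: [1.456, 2.783, 0.003]
contact_force: [-0.8, 0.2, -0.6]
grip_width: 0.0856
gripper_force: 0.0
```

Run:
```python
from h import *
f,X=wrist("w_post3",(.583,.316),.03)
plan([(.576,-.295,.15,None)])
```

```text
w_post3 558 top z 69.6 rect [array([583.6, 318.4]), array([18.8, 19.3]), np.float64(36.0)] upper mean [583.4 318.6  68.6]
off [-0.827 -0.592 -0.001] rot [0. 0. 0.] -> [0.582 0.163 0.149] mm 153 deg 0
off [-0.827 -0.592 -0.001] rot [0. 0. 0.] -> [0.58 0.01 0.15] mm 153 deg 0
off [-0.827 -0.592 -0.001] rot [0. 0. 0.] -> [ 0.578 -0.142  0.15 ] mm 153 deg 0
off [-0.827 -0.592 -0.001] rot [0. 0. 0.] -> [ 0.576 -0.295  0.15 ] mm 153 deg 0
```

The post is within 3 mm of the triangle dock centre. Next is the objective.

Emit:
drive_tool --rows '[{"offset":[-0.827,-0.592,0],"rotation":[0,0,0],"claw":1},{"offset":[-0.827,-0.592,0],"rotation":[0,0,0],"claw":1},{"offset":[-0.827,-0.592,0],"rotation":[0,0,0],"claw":1},{"offset":[-0.827,-0.592,0],"rotation":[0,0,0],"claw":1},{"offset":[-0.827,-0.592,0],"rotation":[0,0,0],"claw":1}]'

```text
clock: 15.43
tcp_pos: [0.5819, 0.1534, 0.1482]
orientation: [-1.47, -2.776, 0.01]
contact_force: [0.2, -1.0, 0.5]
grip_width: 0.0853
gripper_force: 0.0
```

Emit:
drive_tool --rows '[{"offset":[-0.827,-0.592,0],"rotation":[0,0,0],"claw":1},{"offset":[-0.827,-0.592,0],"rotation":[0,0,0],"claw":1},{"offset":[-0.827,-0.592,0],"rotation":[0,0,0],"claw":1},{"offset":[-0.827,-0.592,0],"rotation":[0,0,0],"claw":1},{"offset":[-0.827,-0.592,0],"rotation":[0,0,0],"claw":1}]'

```text
clock: 15.85
tcp_pos: [0.579, 0.0018, 0.1485]
orientation: [-1.47, -2.776, 0.008]
contact_force: [0.3, -0.4, 0.6]
grip_width: 0.0853
gripper_force: 0.0
```

Emit:
drive_tool --rows '[{"offset":[-0.827,-0.592,0],"rotation":[0,0,0],"claw":1},{"offset":[-0.827,-0.592,0],"rotation":[0,0,0],"claw":1},{"offset":[-0.827,-0.592,0],"rotation":[0,0,0],"claw":1},{"offset":[-0.827,-0.592,0],"rotation":[0,0,0],"claw":1},{"offset":[-0.827,-0.592,0],"rotation":[0,0,0],"claw":1}]'

```text
clock: 16.27
tcp_pos: [0.5763, -0.1501, 0.1487]
orientation: [1.469, 2.777, -0.007]
contact_force: [-0.3, -1.1, 0.2]
grip_width: 0.0851
gripper_force: 0.0
```

Emit:
drive_tool --rows '[{"offset":[-0.827,-0.592,0],"rotation":[0,0,0],"claw":1},{"offset":[-0.827,-0.592,0],"rotation":[0,0,0],"claw":1},{"offset":[-0.827,-0.592,0],"rotation":[0,0,0],"claw":1},{"offset":[-0.827,-0.592,0],"rotation":[0,0,0],"claw":1},{"offset":[-0.827,-0.592,0],"rotation":[0,0,0],"claw":1},{"offset":[-0.827,-0.592,0],"rotation":[0,0,0],"claw":1},{"offset":[-0.827,-0.592,0],"rotation":[0,0,0],"claw":1}]'

```text
clock: 16.85
tcp_pos: [0.576, -0.2929, 0.1482]
orientation: [-1.453, -2.782, -0.001]
contact_force: [0.5, 0.2, -0.1]
grip_width: 0.0855
gripper_force: 0.0
```

Run:
```python
from h import *
f,X=wrist("w_obj",(.576,-.295),.05)
Q=X[(np.hypot(X[...,0]-.576,X[...,1]+.295)<.04)&(X[...,2]>.013)&(X[...,2]<.045)]
print("barrel pts",np.round(Q.min(0)*1000),np.round(Q.max(0)*1000))
plan([(.576,-.295,.0115,None)])
```

```text
w_obj 470 top z 63.6 rect [array([ 573.6, -296.7]), array([18.7, 18.1]), np.float64(33.9)] upper mean [ 573.3 -296.2   62.4]
barrel pts [ 557. -314.   13.] [ 591. -280.   45.]
off [-0.016 -0.012  0.913] rot [0. 0. 0.] -> [ 0.576 -0.295  0.012] mm 137 deg 0
```

View pics/w_obj.png

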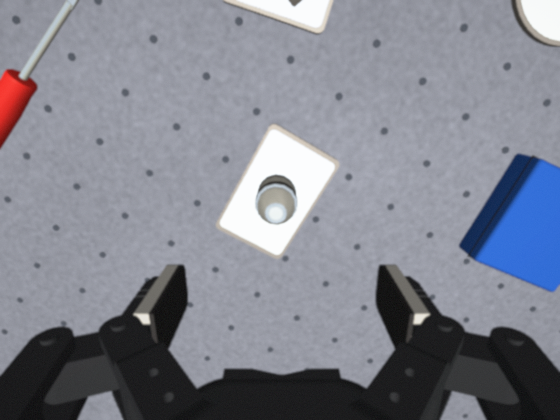

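The objective is at (277,205) in the wrist view, which gives (574,-296.5) and a top at z≈63 mm, in agreement with the top view.

Emit:
drive_tool --rows '[{"offset":[-0.013,-0.02,0.2],"rotation":[0,0,0],"claw":1},{"offset":[-0.013,-0.02,0.4],"rotation":[0,0,0],"claw":1},{"offset":[-0.013,-0.02,0.6],"rotation":[0,0,0],"claw":1},{"offset":[-0.013,-0.02,0.75],"rotation":[0,0,0],"claw":1},{"offset":[-0.013,-0.02,0.85],"rotation":[0,0,0],"claw":1},{"offset":[-0.013,-0.02,0.915],"rotation":[0,0,0],"claw":1},{"offset":[-0.013,-0.02,0.915],"rotation":[0,0,0],"claw":1},{"offset":[-0.013,-0.02,0.915],"rotation":[0,0,0],"claw":1}]'

```text
clock: 17.57
tcp_pos: [0.5753, -0.2977, 0.0129]
orientation: [1.455, 2.784, 0.0]
contact_force: [-0.5, -0.1, 0.2]
grip_width: 0.0856
gripper_force: 0.0
```

Emit:
drive_tool --rows '[{"offset":[0,0,0],"rotation":[0,0,0],"claw":0.7},{"offset":[0,0,0],"rotation":[0,0,0],"claw":0.55},{"offset":[0,0,0],"rotation":[0,0,0],"claw":0.45},{"offset":[0,0,0],"rotation":[0,0,0],"claw":0.35},{"offset":[0,0,0],"rotation":[0,0,0],"claw":0.25},{"offset":[0,0,0],"rotation":[0,0,0],"claw":0.1},{"offset":[0,0,0],"rotation":[0,0,0],"claw":0},{"offset":[0,0,0],"rotation":[0,0,0],"claw":0},{"offset":[0,0,0],"rotation":[0,0,0],"claw":0},{"offset":[0,0,0],"rotation":[0,0,0],"claw":0},{"offset":[0,0,0],"rotation":[0,0,0],"claw":0},{"offset":[0,0,0],"rotation":[0,0,0],"claw":0}]' --force 50

```text
clock: 18.57
tcp_pos: [0.5753, -0.2984, 0.0134]
orientation: [1.456, 2.783, 0.001]
contact_force: [-0.9, 0.8, 6.4]
grip_width: 0.0323
gripper_force: 49.5
```

Run:
```python
from h import *
from bench import get_obs
o=get_obs(); p=o["tcp_pos"]; R=Rn.from_rotvec(o["orientation"]).as_matrix()
print("part offset in tool mm",R.T@(np.array([.5742,-.2965,p[2]])-p)*1000)
plan([(p[0],p[1],.10,None),(.666,-.0255,.10,None)])
```

```text
part offset in tool mm [ 2.21148137e+00  1.63113834e-01 -2.17522704e-03]
off [-0.001  0.001 -0.577] rot [0. 0. 0.] -> [ 0.575 -0.298  0.1  ] mm 87 deg 0
off [0.575 0.767 0.   ] rot [0. 0. 0.] -> [ 0.621 -0.162  0.1  ] mm 144 deg 0
off [0.575 0.767 0.   ] rot [0. 0. 0.] -> [ 0.666 -0.025  0.1  ] mm 144 deg 0
```

Emit:
drive_tool --rows '[{"offset":[0,0,-0.05],"rotation":[0,0,0],"claw":0},{"offset":[0,0,-0.13],"rotation":[0,0,0],"claw":0},{"offset":[0,0,-0.25],"rotation":[0,0,0],"claw":0},{"offset":[0,0,-0.38],"rotation":[0,0,0],"claw":0},{"offset":[0,0,-0.48],"rotation":[0,0,0],"claw":0},{"offset":[0,0,-0.55],"rotation":[0,0,0],"claw":0},{"offset":[0,0,-0.58],"rotation":[0,0,0],"claw":0},{"offset":[0,0,-0.58],"rotation":[0,0,0],"claw":0}]'

```text
clock: 19.23
tcp_pos: [0.5753, -0.2983, 0.1008]
orientation: [1.455, 2.782, 0.0]
contact_force: [-0.4, -0.3, -1.5]
grip_width: 0.0325
gripper_force: 49.7
```

Emit:
drive_tool --rows '[{"offset":[0.022,0.03,0],"rotation":[0,0,0],"claw":0},{"offset":[0.067,0.09,0],"rotation":[0,0,0],"claw":0},{"offset":[0.133,0.18,0],"rotation":[0,0,0],"claw":0},{"offset":[0.222,0.3,0],"rotation":[0,0,0],"claw":0},{"offset":[0.31,0.42,0],"rotation":[0,0,0],"claw":0},{"offset":[0.4,0.54,0],"rotation":[0,0,0],"claw":0},{"offset":[0.488,0.66,0],"rotation":[0,0,0],"claw":0},{"offset":[0.567,0.767,0],"rotation":[0,0,0],"claw":0}]'

```text
clock: 19.9
tcp_pos: [0.6208, -0.1591, 0.0981]
orientation: [-1.452, -2.783, -0.001]
contact_force: [0.9, 0.1, -1.3]
grip_width: 0.0326
gripper_force: 49.8
```

Emit:
drive_tool --rows '[{"offset":[0.09,0.12,0],"rotation":[0,0,0],"claw":0},{"offset":[0.178,0.24,0],"rotation":[0,0,0],"claw":0},{"offset":[0.266,0.36,0],"rotation":[0,0,0],"claw":0},{"offset":[0.355,0.48,0],"rotation":[0,0,0],"claw":0},{"offset":[0.436,0.59,0],"rotation":[0,0,0],"claw":0},{"offset":[0.503,0.68,0],"rotation":[0,0,0],"claw":0},{"offset":[0.547,0.74,0],"rotation":[0,0,0],"claw":0},{"offset":[0.567,0.767,0],"rotation":[0,0,0],"claw":0},{"offset":[0.567,0.767,0],"rotation":[0,0,0],"claw":0},{"offset":[0.567,0.767,0],"rotation":[0,0,0],"claw":0}]'

```text
clock: 20.73
tcp_pos: [0.6663, -0.0282, 0.0992]
orientation: [-1.457, -2.783, 0.002]
contact_force: [0.2, -0.9, -1.4]
grip_width: 0.0325
gripper_force: 49.8
```

Emit:
drive_tool --rows '[{"offset":[0,0,0.1],"rotation":[0,0,0],"claw":0},{"offset":[0,0,0.22],"rotation":[0,0,0],"claw":0},{"offset":[0,0,0.35],"rotation":[0,0,0],"claw":0},{"offset":[0,0,0.46],"rotation":[0,0,0],"claw":0},{"offset":[0,0,0.53],"rotation":[0,0,0],"claw":0},{"offset":[0,0,0.555],"rotation":[0,0,0],"claw":0},{"offset":[0,0,0.567],"rotation":[0,0,0],"claw":0},{"offset":[0,0,0.574],"rotation":[0,0,0],"claw":0},{"offset":[0,0,0.577],"rotation":[0,0,0],"claw":0},{"offset":[0,0,0.577],"rotation":[0,0,0],"claw":0}]'

```text
clock: 21.57
tcp_pos: [0.6674, -0.0273, 0.0138]
orientation: [1.456, 2.783, 0.001]
contact_force: [0.5, -0.2, -2.0]
grip_width: 0.0328
gripper_force: 49.8
```

Emit:
drive_tool --rows '[{"offset":[0,0,0.003],"rotation":[0,0,0],"claw":0.25},{"offset":[0,0,0.003],"rotation":[0,0,0],"claw":0.4},{"offset":[0,0,0.003],"rotation":[0,0,0],"claw":0.5},{"offset":[0,0,0.003],"rotation":[0,0,0],"claw":0.65},{"offset":[0,0,0.003],"rotation":[0,0,0],"claw":0.8},{"offset":[0,0,0.003],"rotation":[0,0,0],"claw":1},{"offset":[0,0,0.003],"rotation":[0,0,0],"claw":1},{"offset":[0,0,0.003],"rotation":[0,0,0],"claw":1},{"offset":[0,0,-0.1],"rotation":[0,0,0],"claw":1},{"offset":[0,0,-0.3],"rotation":[0,0,0],"claw":1},{"offset":[0,0,-0.5],"rotation":[0,0,0],"claw":1},{"offset":[0,0,-0.7],"rotation":[0,0,0],"claw":1},{"offset":[0,0,-0.9],"rotation":[0,0,0],"claw":1},{"offset":[0,0,-0.92],"rotation":[0,0,0],"claw":1},{"offset":[0,0,-0.92],"rotation":[0,0,0],"claw":1}]'

```text
clock: 22.82
tcp_pos: [0.6685, -0.0274, 0.1547]
orientation: [1.454, 2.779, 0.005]
contact_force: [0.4, -0.8, -0.4]
grip_width: 0.0854
gripper_force: 0.0
```

Run:
```python
from h import *
f,X=wrist("w_obj2",(.666,-.0255),.05)
plan([(.475,-.145,.15,75.8)])
```

```text
w_obj2 454 top z 63.6 rect [array([666.5, -25.2]), array([18.7, 18.2]), np.float64(43.7)] upper mean [665.9 -24.8  62.4]
off [ 0.043 -0.75   0.007] rot [ 0.001  0.001 -0.358] -> [ 0.571 -0.086  0.151] mm 113 deg 41
off [ 0.525 -0.538  0.008] rot [0. 0. 0.] -> [ 0.475 -0.145  0.15 ] mm 113 deg 0
```

The objective is at the round dock centre, within 1 mm. Next is the slider.

Emit:
drive_tool --rows '[{"offset":[0.043,-0.75,0.007],"rotation":[0,0,-0.358],"claw":1},{"offset":[0.043,-0.75,0.007],"rotation":[0,0,-0.358],"claw":1},{"offset":[0.043,-0.75,0.007],"rotation":[0,0,-0.358],"claw":1},{"offset":[0.043,-0.75,0.007],"rotation":[0,0,-0.358],"claw":1},{"offset":[0.043,-0.75,0.007],"rotation":[0,0,-0.358],"claw":1},{"offset":[0.043,-0.75,0.007],"rotation":[0,0,-0.358],"claw":1},{"offset":[0.043,-0.75,0.007],"rotation":[0,0,-0.358],"claw":1},{"offset":[0.043,-0.75,0.007],"rotation":[0,0,-0.358],"claw":1}]'

```text
clock: 23.53
tcp_pos: [0.5697, -0.086, 0.1488]
orientation: [-0.393, -3.115, -0.0]
contact_force: [0.3, 0.0, -0.7]
grip_width: 0.0856
gripper_force: 0.0
```

Emit:
drive_tool --rows '[{"offset":[0.525,-0.538,0.008],"rotation":[0,0,0],"claw":1},{"offset":[0.525,-0.538,0.008],"rotation":[0,0,0],"claw":1},{"offset":[0.525,-0.538,0.008],"rotation":[0,0,0],"claw":1},{"offset":[0.525,-0.538,0.008],"rotation":[0,0,0],"claw":1},{"offset":[0.525,-0.538,0.008],"rotation":[0,0,0],"claw":1},{"offset":[0.525,-0.538,0.008],"rotation":[0,0,0],"claw":1},{"offset":[0.525,-0.538,0.008],"rotation":[0,0,0],"claw":1}]'

```text
clock: 24.12
tcp_pos: [0.4756, -0.144, 0.1486]
orientation: [0.387, 3.117, 0.0]
contact_force: [0.3, -0.0, 0.1]
grip_width: 0.0854
gripper_force: 0.0
```

Run:
```python
from h import *
f,X=wrist("w_sl",(.475,-.145),.03)
plan([(.475,-.145,.013,75.8)])
```

```text
w_sl 2877 top z 46.3 rect [array([ 474. , -145.5]), array([29.6, 64. ]), np.float64(74.8)] upper mean [ 472.3 -145.3   45. ]
off [ 0.003 -0.008  0.904] rot [0.    0.    0.001] -> [ 0.475 -0.145  0.013] mm 136 deg 0
```

View pics/w_sl.png

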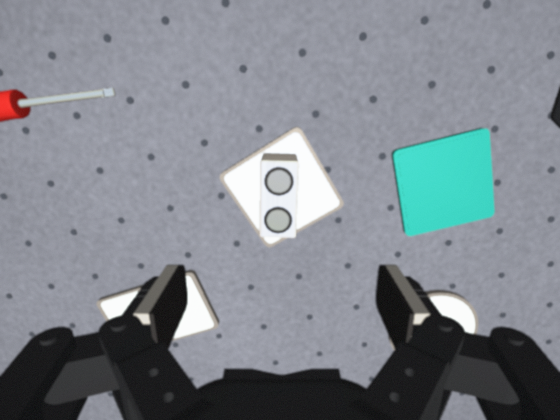

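The slider is at (279,197) in the wrist view, centred at (474,-145.5) with top z≈45 mm. Its long side runs across the closing line. The white square is the real dock, and the turquoise plate at (445,180) is the decoy.

Emit:
drive_tool --rows '[{"offset":[0.007,-0.01,0.2],"rotation":[0,0,0],"claw":1},{"offset":[0.007,-0.01,0.4],"rotation":[0,0,0],"claw":1},{"offset":[0.007,-0.01,0.6],"rotation":[0,0,0],"claw":1},{"offset":[0.007,-0.01,0.75],"rotation":[0,0,0],"claw":1},{"offset":[0.007,-0.01,0.85],"rotation":[0,0,0],"claw":1},{"offset":[0.007,-0.01,0.91],"rotation":[0,0,0],"claw":1},{"offset":[0.007,-0.01,0.91],"rotation":[0,0,0],"claw":1},{"offset":[0.007,-0.01,0.91],"rotation":[0,0,0],"claw":1}]'

```text
clock: 24.83
tcp_pos: [0.4736, -0.1458, 0.0121]
orientation: [-0.388, -3.117, -0.0]
contact_force: [0.9, -0.9, 0.2]
grip_width: 0.0853
gripper_force: 0.0
```

Emit:
drive_tool --rows '[{"offset":[0,0,0],"rotation":[0,0,0],"claw":0.7},{"offset":[0,0,0],"rotation":[0,0,0],"claw":0.55},{"offset":[0,0,0],"rotation":[0,0,0],"claw":0.45},{"offset":[0,0,0],"rotation":[0,0,0],"claw":0.35},{"offset":[0,0,0],"rotation":[0,0,0],"claw":0.25},{"offset":[0,0,0],"rotation":[0,0,0],"claw":0.1},{"offset":[0,0,0],"rotation":[0,0,0],"claw":0},{"offset":[0,0,0],"rotation":[0,0,0],"claw":0},{"offset":[0,0,0],"rotation":[0,0,0],"claw":0},{"offset":[0,0,0],"rotation":[0,0,0],"claw":0},{"offset":[0,0,0],"rotation":[0,0,0],"claw":0},{"offset":[0,0,0],"rotation":[0,0,0],"claw":0}]' --force 60

```text
clock: 25.83
tcp_pos: [0.4737, -0.1462, 0.0129]
orientation: [0.388, 3.116, 0.0]
contact_force: [-2.2, 0.3, 6.2]
grip_width: 0.0293
gripper_force: 59.1
```

Run:
```python
from h import *
from bench import get_obs
o=get_obs(); p=o["tcp_pos"]; R=Rn.from_rotvec(o["orientation"]).as_matrix()
print("part offset in tool mm",R.T@(np.array([.4742,-.1453,p[2]])-p)*1000)
plan([(p[0],p[1],.10,None),(.5757,-.2995,.10,4.9)])
```

```text
part offset in tool mm [-3.03569123e-01  1.02544730e+00  6.98468922e-04]
off [-0.001  0.    -0.58 ] rot [0. 0. 0.] -> [ 0.474 -0.146  0.1  ] mm 87 deg 0
off [-0.91  -0.824  0.001] rot [0.001 0.    0.619] -> [ 0.576 -0.3    0.1  ] mm 184 deg 71
```

Emit:
drive_tool --rows '[{"offset":[0,0,-0.05],"rotation":[0,0,0],"claw":0},{"offset":[0,0,-0.13],"rotation":[0,0,0],"claw":0},{"offset":[0,0,-0.25],"rotation":[0,0,0],"claw":0},{"offset":[0,0,-0.38],"rotation":[0,0,0],"claw":0},{"offset":[0,0,-0.48],"rotation":[0,0,0],"claw":0},{"offset":[0,0,-0.55],"rotation":[0,0,0],"claw":0},{"offset":[0,0,-0.58],"rotation":[0,0,0],"claw":0},{"offset":[0,0,-0.58],"rotation":[0,0,0],"claw":0}]'

```text
clock: 26.5
tcp_pos: [0.4736, -0.1462, 0.1001]
orientation: [0.388, 3.116, 0.0]
contact_force: [-0.6, 0.4, -2.6]
grip_width: 0.0292
gripper_force: 59.0
```

Emit:
drive_tool --rows '[{"offset":[-0.018,-0.016,0],"rotation":[0,0,0.012],"claw":0},{"offset":[-0.055,-0.049,0],"rotation":[0,0,0.037],"claw":0},{"offset":[-0.11,-0.099,0],"rotation":[0,0,0.074],"claw":0},{"offset":[-0.18,-0.165,0],"rotation":[0,0,0.124],"claw":0},{"offset":[-0.255,-0.23,0],"rotation":[0,0,0.173],"claw":0},{"offset":[-0.335,-0.305,0],"rotation":[0,0,0.229],"claw":0},{"offset":[-0.42,-0.38,0],"rotation":[0,0,0.285],"claw":0},{"offset":[-0.5,-0.453,0],"rotation":[0,0,0.34],"claw":0},{"offset":[-0.58,-0.527,0],"rotation":[0,0,0.396],"claw":0},{"offset":[-0.665,-0.6,0],"rotation":[0,0,0.452],"claw":0},{"offset":[-0.745,-0.675,0],"rotation":[0,0,0.507],"claw":0},{"offset":[-0.82,-0.74,0],"rotation":[0,0,0.557],"claw":0},{"offset":[-0.87,-0.79,0],"rotation":[0,0,0.594],"claw":0},{"offset":[-0.9,-0.815,0],"rotation":[0,0,0.613],"claw":0},{"offset":[-0.91,-0.824,0],"rotation":[0,0,0.619],"claw":0},{"offset":[-0.91,-0.824,0],"rotation":[0,0,0.619],"claw":0},{"offset":[-0.91,-0.824,0],"rotation":[0,0,0.619],"claw":0},{"offset":[-0.91,-0.824,0],"rotation":[0,0,0.619],"claw":0}]'

```text
clock: 28.0
tcp_pos: [0.5746, -0.2988, 0.0986]
orientation: [-2.123, -2.314, 0.0]
contact_force: [0.5, -0.2, -2.4]
grip_width: 0.029
gripper_force: 58.9
```

Emit:
drive_tool --rows '[{"offset":[0,0,0.1],"rotation":[0,0,0],"claw":0},{"offset":[0,0,0.22],"rotation":[0,0,0],"claw":0},{"offset":[0,0,0.35],"rotation":[0,0,0],"claw":0},{"offset":[0,0,0.46],"rotation":[0,0,0],"claw":0},{"offset":[0,0,0.53],"rotation":[0,0,0],"claw":0},{"offset":[0,0,0.555],"rotation":[0,0,0],"claw":0},{"offset":[0,0,0.565],"rotation":[0,0,0],"claw":0},{"offset":[0,0,0.57],"rotation":[0,0,0],"claw":0},{"offset":[0,0,0.573],"rotation":[0,0,0],"claw":0},{"offset":[0,0,0.573],"rotation":[0,0,0],"claw":0}]'

```text
clock: 28.83
tcp_pos: [0.5757, -0.2998, 0.0141]
orientation: [2.124, 2.313, 0.001]
contact_force: [0.8, -0.0, -2.0]
grip_width: 0.0291
gripper_force: 59.1
```

Run:
```python
from h import *
p=np.array([.575,-.299,.155]); a=np.radians(4.9); y=np.array([np.cos(a),np.sin(a),0]); z=np.array([0,0,-1.])
plan([(.464,.150,.155,-54.5)],start=(p,np.stack([np.cross(y,z),y,z],1)))
from bench import get_obs; print(get_obs()["joints"])
plan([(.464,.150,.155,35)],start=(p,np.stack([np.cross(y,z),y,z],1)))
```

```text
off [ 0.761 -0.12   0.   ] rot [0.    0.    0.518] -> [ 0.547 -0.187  0.155] mm 116 deg 59
off [ 0.284 -0.717  0.   ] rot [0. 0. 0.] -> [ 0.52  -0.074  0.155] mm 116 deg 0
off [ 0.284 -0.717  0.   ] rot [0. 0. 0.] -> [0.492 0.038 0.155] mm 116 deg 0
off [ 0.284 -0.717  0.   ] rot [0. 0. 0.] -> [0.464 0.15  0.155] mm 116 deg 0
[ 0.06919096  0.74066889  0.44802648  1.78521376 -0.45972144  0.71934299
  0.85115684]
off [ 0.761 -0.12   0.   ] rot [ 0.     0.    -0.263] -> [ 0.547 -0.187  0.155] mm 116 deg 30
off [0.719 0.278 0.   ] rot [0. 0. 0.] -> [ 0.52  -0.074  0.155] mm 116 deg 0
off [0.719 0.278 0.   ] rot [0. 0. 0.] -> [0.492 0.038 0.155] mm 116 deg 0
off [0.719 0.278 0.   ] rot [0. 0. 0.] -> [0.464 0.15  0.155] mm 116 deg 0
```

Emit:
drive_tool --rows '[{"offset":[0,0,0.006],"rotation":[0,0,0],"claw":0},{"offset":[0,0,0.007],"rotation":[0,0,0],"claw":0.25},{"offset":[0,0,0.007],"rotation":[0,0,0],"claw":0.4},{"offset":[0,0,0.007],"rotation":[0,0,0],"claw":0.5},{"offset":[0,0,0.007],"rotation":[0,0,0],"claw":0.65},{"offset":[0,0,0.007],"rotation":[0,0,0],"claw":0.8},{"offset":[0,0,0.007],"rotation":[0,0,0],"claw":1},{"offset":[0,0,0.007],"rotation":[0,0,0],"claw":1},{"offset":[0,0,0.007],"rotation":[0,0,0],"claw":1},{"offset":[0,0,-0.1],"rotation":[0,0,0],"claw":1},{"offset":[0,0,-0.3],"rotation":[0,0,0],"claw":1},{"offset":[0,0,-0.5],"rotation":[0,0,0],"claw":1},{"offset":[0,0,-0.7],"rotation":[0,0,0],"claw":1},{"offset":[0,0,-0.9],"rotation":[0,0,0],"claw":1},{"offset":[0,0,-0.94],"rotation":[0,0,0],"claw":1},{"offset":[0,0,-0.94],"rotation":[0,0,0],"claw":1}]'

```text
clock: 30.17
tcp_pos: [0.5765, -0.3004, 0.1569]
orientation: [2.122, 2.31, 0.003]
contact_force: [-0.1, 0.1, -0.9]
grip_width: 0.0851
gripper_force: 0.0
```

Emit:
drive_tool --rows '[{"offset":[0.761,-0.12,0],"rotation":[0,0,-0.263],"claw":1},{"offset":[0.761,-0.12,0],"rotation":[0,0,-0.263],"claw":1},{"offset":[0.761,-0.12,0],"rotation":[0,0,-0.263],"claw":1},{"offset":[0.761,-0.12,0],"rotation":[0,0,-0.263],"claw":1},{"offset":[0.761,-0.12,0],"rotation":[0,0,-0.263],"claw":1},{"offset":[0.761,-0.12,0],"rotation":[0,0,-0.263],"claw":1}]'

```text
clock: 30.67
tcp_pos: [0.5469, -0.1874, 0.1533]
orientation: [-1.452, -2.784, 0.001]
contact_force: [0.4, -0.9, -1.0]
grip_width: 0.0849
gripper_force: 0.0
```

Emit:
drive_tool --rows '[{"offset":[0.719,0.278,0],"rotation":[0,0,0],"claw":1},{"offset":[0.719,0.278,0],"rotation":[0,0,0],"claw":1},{"offset":[0.719,0.278,0],"rotation":[0,0,0],"claw":1},{"offset":[0.719,0.278,0],"rotation":[0,0,0],"claw":1}]'

```text
clock: 31.0
tcp_pos: [0.5185, -0.0692, 0.153]
orientation: [-1.445, -2.785, -0.002]
contact_force: [-0.5, 0.7, -0.5]
grip_width: 0.0852
gripper_force: 0.0
```

Emit:
drive_tool --rows '[{"offset":[0.719,0.278,0],"rotation":[0,0,0],"claw":1},{"offset":[0.719,0.278,0],"rotation":[0,0,0],"claw":1},{"offset":[0.719,0.278,0],"rotation":[0,0,0],"claw":1},{"offset":[0.719,0.278,0],"rotation":[0,0,0],"claw":1}]'

```text
clock: 31.33
tcp_pos: [0.4911, 0.0428, 0.1534]
orientation: [-1.445, -2.787, -0.001]
contact_force: [0.4, -0.2, 0.6]
grip_width: 0.0856
gripper_force: 0.0
```

Emit:
drive_tool --rows '[{"offset":[0.719,0.278,0],"rotation":[0,0,0],"claw":1},{"offset":[0.719,0.278,0],"rotation":[0,0,0],"claw":1},{"offset":[0.719,0.278,0],"rotation":[0,0,0],"claw":1},{"offset":[0.719,0.278,0],"rotation":[0,0,0],"claw":1},{"offset":[0.719,0.278,0],"rotation":[0,0,0],"claw":1},{"offset":[0.719,0.278,0],"rotation":[0,0,0],"claw":1},{"offset":[0.719,0.278,0],"rotation":[0,0,0],"claw":1}]'

```text
clock: 31.92
tcp_pos: [0.4651, 0.1473, 0.154]
orientation: [1.457, 2.783, -0.001]
contact_force: [0.4, -0.5, -0.2]
grip_width: 0.0854
gripper_force: 0.0
```

Run:
```python
from h import *
f,X=wrist("w_cube2",(.464,.150),.03)
plan([(.464,.151,.013,None)])
from bench import grab_frame
g=grab_frame("top"); cv2.imwrite("pics/top2.png",g["frame"][:,:,::-1]); Y=cloud(g)
for n,c,z in (("slider",(.5757,-.2995),.044),("obj",(.6658,-.0255),.062)):
    T=Y[(np.hypot(Y[...,0]-c[0],Y[...,1]-c[1])<.05)&(abs(Y[...,2]-z)<.004)]; print(n,np.median(T[:,2]),cv2.minAreaRect((T[:,:2]*1000).astype(np.float32)))
m=(g["frame"].min(-1)>140)&(np.hypot(Y[...,0]-.478,Y[...,1]+.143)<.075)&(Y[...,2]<.02)
print("sq dock",cv2.minAreaRect((Y[m][:,:2]*1000).astype(np.float32)),np.median(Y[m][:,2]))
```

```text
w_cube2 2436 top z 52.2 rect [array([464.3, 151.2]), array([39.9, 40. ]), np.float64(34.9)] upper mean [463.8 151.9  50.9]
off [0.024 0.009 0.94 ] rot [0. 0. 0.] -> [0.464 0.151 0.013] mm 141 deg 0
slider 0.04405394690132727 ((576.3485107421875, -299.1131286621094), (30.3649959564209, 64.9150390625), 3.9106130599975586)
obj 0.06170143428799042 ((667.344970703125, -24.20111083984375), (16.614917755126953, 18.359045028686523), 88.8482666015625)
sq dock ((477.7619934082031, -142.91549682617188), (79.40672302246094, 79.42841339111328), 16.821128845214844) 0.00631326582460214
```

The slider and objective are placed within 1–2 mm. I'll grasp the cube on the mat at (464,151).

Emit:
drive_tool --rows '[{"offset":[0.02,0.008,0.2],"rotation":[0,0,0],"claw":1},{"offset":[0.02,0.008,0.4],"rotation":[0,0,0],"claw":1},{"offset":[0.02,0.008,0.6],"rotation":[0,0,0],"claw":1},{"offset":[0.02,0.008,0.78],"rotation":[0,0,0],"claw":1},{"offset":[0.02,0.008,0.88],"rotation":[0,0,0],"claw":1},{"offset":[0.02,0.008,0.94],"rotation":[0,0,0],"claw":1},{"offset":[0.02,0.008,0.94],"rotation":[0,0,0],"claw":1},{"offset":[0.02,0.008,0.94],"rotation":[0,0,0],"claw":1}]'

```text
clock: 32.68
tcp_pos: [0.4641, 0.1521, 0.0134]
orientation: [1.452, 2.786, -0.0]
contact_force: [-0.3, 0.9, 0.0]
grip_width: 0.0856
gripper_force: 0.0
```

Emit:
drive_tool --rows '[{"offset":[0,0,0],"rotation":[0,0,0],"claw":0.7},{"offset":[0,0,0],"rotation":[0,0,0],"claw":0.6},{"offset":[0,0,0],"rotation":[0,0,0],"claw":0.5},{"offset":[0,0,0],"rotation":[0,0,0],"claw":0.4},{"offset":[0,0,0],"rotation":[0,0,0],"claw":0.3},{"offset":[0,0,0],"rotation":[0,0,0],"claw":0.2},{"offset":[0,0,0],"rotation":[0,0,0],"claw":0},{"offset":[0,0,0],"rotation":[0,0,0],"claw":0},{"offset":[0,0,0],"rotation":[0,0,0],"claw":0},{"offset":[0,0,0],"rotation":[0,0,0],"claw":0},{"offset":[0,0,0],"rotation":[0,0,0],"claw":0}]' --force 40

```text
clock: 33.6
tcp_pos: [0.4641, 0.1531, 0.0141]
orientation: [1.45, 2.786, 0.002]
contact_force: [-0.9, -0.4, 8.2]
grip_width: 0.0396
gripper_force: 40.7
```

Run:
```python
from h import *
from bench import get_obs
o=get_obs(); p=o["tcp_pos"]; R=Rn.from_rotvec(o["orientation"]).as_matrix()
print("part offset in tool mm",R.T@(np.array([.4643,.1512,p[2]])-p)*1000)
plan([(p[0],p[1],.11,None),(.478,-.143,.11,17)])
```

```text
part offset in tool mm [-1.64426693e+00 -9.62466207e-01 -1.51943839e-03]
off [ 0.     0.001 -0.64 ] rot [0. 0. 0.] -> [0.464 0.153 0.11 ] mm 96 deg 0
off [-0.835 -0.528 -0.001] rot [ 0.001 -0.     0.157] -> [0.471 0.005 0.11 ] mm 148 deg 18
off [-0.957 -0.244  0.   ] rot [0. 0. 0.] -> [ 0.478 -0.143  0.11 ] mm 148 deg 0
```

Emit:
drive_tool --rows '[{"offset":[0,0,-0.05],"rotation":[0,0,0],"claw":0},{"offset":[0,0,-0.13],"rotation":[0,0,0],"claw":0},{"offset":[0,0,-0.25],"rotation":[0,0,0],"claw":0},{"offset":[0,0,-0.38],"rotation":[0,0,0],"claw":0},{"offset":[0,0,-0.5],"rotation":[0,0,0],"claw":0},{"offset":[0,0,-0.59],"rotation":[0,0,0],"claw":0},{"offset":[0,0,-0.64],"rotation":[0,0,0],"claw":0},{"offset":[0,0,-0.64],"rotation":[0,0,0],"claw":0}]'

```text
clock: 34.27
tcp_pos: [0.4645, 0.1532, 0.1109]
orientation: [1.45, 2.785, 0.004]
contact_force: [0.7, -0.3, -1.5]
grip_width: 0.0393
gripper_force: 40.5
```

Emit:
drive_tool --rows '[{"offset":[-0.033,-0.021,0],"rotation":[0,0,0.006],"claw":0},{"offset":[-0.1,-0.063,0],"rotation":[0,0,0.019],"claw":0},{"offset":[-0.2,-0.127,0],"rotation":[0,0,0.038],"claw":0},{"offset":[-0.32,-0.202,0],"rotation":[0,0,0.06],"claw":0},{"offset":[-0.45,-0.285,0],"rotation":[0,0,0.085],"claw":0},{"offset":[-0.58,-0.367,0],"rotation":[0,0,0.109],"claw":0},{"offset":[-0.71,-0.449,0],"rotation":[0,0,0.133],"claw":0},{"offset":[-0.835,-0.528,0],"rotation":[0,0,0.157],"claw":0}]'

```text
clock: 34.93
tcp_pos: [0.4694, 0.0012, 0.1085]
orientation: [-1.876, -2.519, 0.003]
contact_force: [0.7, -0.8, -0.5]
grip_width: 0.0396
gripper_force: 40.4
```

Emit:
drive_tool --rows '[{"offset":[-0.14,-0.036,0],"rotation":[0,0,0],"claw":0},{"offset":[-0.28,-0.071,0],"rotation":[0,0,0],"claw":0},{"offset":[-0.42,-0.107,0],"rotation":[0,0,0],"claw":0},{"offset":[-0.56,-0.143,0],"rotation":[0,0,0],"claw":0},{"offset":[-0.69,-0.176,0],"rotation":[0,0,0],"claw":0},{"offset":[-0.81,-0.207,0],"rotation":[0,0,0],"claw":0},{"offset":[-0.9,-0.229,0],"rotation":[0,0,0],"claw":0},{"offset":[-0.95,-0.242,0],"rotation":[0,0,0],"claw":0},{"offset":[-0.957,-0.244,0],"rotation":[0,0,0],"claw":0},{"offset":[-0.957,-0.244,0],"rotation":[0,0,0],"claw":0},{"offset":[-0.957,-0.244,0],"rotation":[0,0,0],"claw":0},{"offset":[-0.957,-0.244,0],"rotation":[0,0,0],"claw":0}]'

```text
clock: 35.93
tcp_pos: [0.4774, -0.1423, 0.109]
orientation: [-1.866, -2.526, -0.0]
contact_force: [-0.6, -1.0, -0.2]
grip_width: 0.0396
gripper_force: 40.4
```

Emit:
drive_tool --rows '[{"offset":[0,0,0.1],"rotation":[0,0,0],"claw":0},{"offset":[0,0,0.22],"rotation":[0,0,0],"claw":0},{"offset":[0,0,0.35],"rotation":[0,0,0],"claw":0},{"offset":[0,0,0.47],"rotation":[0,0,0],"claw":0},{"offset":[0,0,0.56],"rotation":[0,0,0],"claw":0},{"offset":[0,0,0.6],"rotation":[0,0,0],"claw":0},{"offset":[0,0,0.62],"rotation":[0,0,0],"claw":0},{"offset":[0,0,0.628],"rotation":[0,0,0],"claw":0},{"offset":[0,0,0.632],"rotation":[0,0,0],"claw":0},{"offset":[0,0,0.632],"rotation":[0,0,0],"claw":0}]'

```text
clock: 36.77
tcp_pos: [0.4782, -0.1433, 0.015]
orientation: [1.868, 2.525, 0.001]
contact_force: [-0.0, -0.4, -1.6]
grip_width: 0.0397
gripper_force: 40.5
```

Emit:
drive_tool --rows '[{"offset":[0,0,0.007],"rotation":[0,0,0],"claw":0},{"offset":[0,0,0.007],"rotation":[0,0,0],"claw":0.5},{"offset":[0,0,0.007],"rotation":[0,0,0],"claw":0.6},{"offset":[0,0,0.007],"rotation":[0,0,0],"claw":0.7},{"offset":[0,0,0.007],"rotation":[0,0,0],"claw":0.85},{"offset":[0,0,0.007],"rotation":[0,0,0],"claw":1},{"offset":[0,0,0.007],"rotation":[0,0,0],"claw":1},{"offset":[0,0,0.007],"rotation":[0,0,0],"claw":1},{"offset":[0,0,0.007],"rotation":[0,0,0],"claw":1},{"offset":[0,0,-0.1],"rotation":[0,0,0],"claw":1},{"offset":[0,0,-0.3],"rotation":[0,0,0],"claw":1},{"offset":[0,0,-0.5],"rotation":[0,0,0],"claw":1},{"offset":[0,0,-0.7],"rotation":[0,0,0],"claw":1},{"offset":[0,0,-0.9],"rotation":[0,0,0],"claw":1},{"offset":[0,0,-0.95],"rotation":[0,0,0],"claw":1},{"offset":[0,0,-0.95],"rotation":[0,0,0],"claw":1},{"offset":[0,0,-0.95],"rotation":[0,0,0],"claw":1},{"offset":[0,0,-0.95],"rotation":[0,0,0],"claw":1}]'

```text
clock: 38.27
tcp_pos: [0.4766, -0.1429, 0.1555]
orientation: [-1.867, -2.524, 0.002]
contact_force: [-0.4, -0.4, -0.8]
grip_width: 0.0855
gripper_force: 0.0
```

Run:
```python
from h import *
from bench import grab_frame
f,X=wrist("w_cube3",(.478,-.143),.03)
g=grab_frame("top"); cv2.imwrite("pics/top3.png",g["frame"][:,:,::-1]); Y=cloud(g)
for n,c,z in (("slider",(.5757,-.2995),.044),("obj",(.6658,-.0255),.062),("post",(.583,.316),.068),("cube",(.478,-.143),.05),("lens",(.7625,.2055),.094)):
    T=Y[(np.hypot(Y[...,0]-c[0],Y[...,1]-c[1])<.05)&(abs(Y[...,2]-z)<.004)]; print(n,len(T),np.median(T[:,2]) if len(T) else "",cv2.minAreaRect((T[:,:2]*1000).astype(np.float32)) if len(T) else "")
```

```text
w_cube3 2379 top z 52.2 rect [array([ 479. , -144.8]), array([40. , 39.8]), np.float64(16.9)] upper mean [ 478.8 -144.1   50.9]
slider 519 0.04400944727631266 ((576.32861328125, -298.90032958984375), (30.384489059448242, 64.60148620605469), 3.8991501331329346)
obj 82 0.061484851774441684 ((666.9486694335938, -24.789472579956055), (18.934444427490234, 17.04827117919922), 26.813379287719727)
post 88 0.06875154799872253 ((584.308349609375, 318.0027770996094), (18.275611877441406, 18.1203556060791), 89.72505950927734)
cube 375 0.050512899220457465 ((478.2283935546875, -140.7958526611328), (40.057132720947266, 32.69617462158203), 17.55470848083496)
lens 90 0.09322366073194208 ((762.623046875, 204.3306884765625), (26.93798065185547, 10.732985496520996), 85.56620025634766)
```

View pics/top3.png

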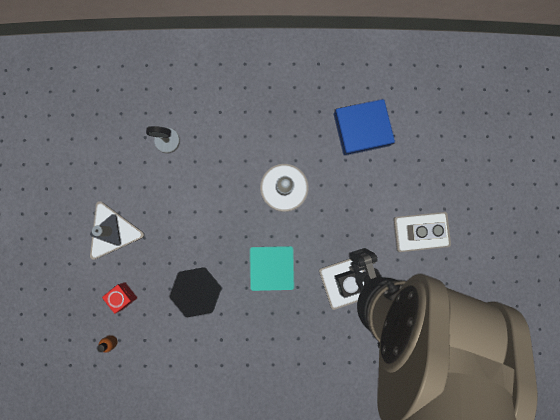

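View pics/w_cube3.png

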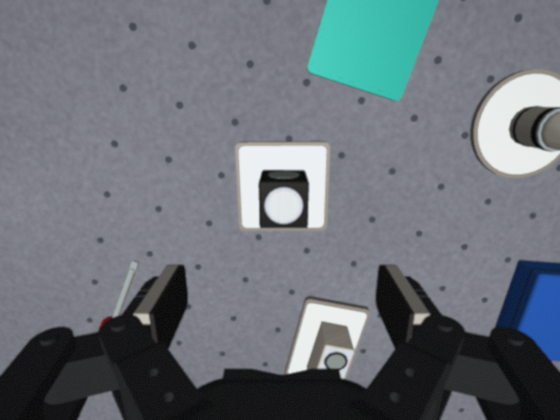

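The top view shows all four parts upright on their own docks: post (105,231), objective (285,186), slider (426,231), cube (348,283). The mat (195,292) is empty and the lens (163,136) has not moved. Every part measures within 3 mm of its dock centre, and the gripper is clear.

```bash
python3 -c "
from bench import hand_in
print(hand_in())"
```

```text
the job is handed in; nothing more can be done
None
```

I handed the job in at about 38 s: all four parts stand upright and released on their own docks, each measured within 3 mm of the dock centre, and the mounted lens has not moved; `hand_in()` returned no verdict.

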